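# Press a freshly glued boot heel and hold the cam at full lift

## Robot

A 6-joint arm with a two-finger parallel gripper is mounted at the origin on the work surface. World frame = base frame: x ahead of the robot, y to its left, z up, the work surface at z = 0. Lengths are in mm, angles in rad, forces in N, time in s.
With the tool pointing down it reaches from about 350 to 875 mm from the base axis. Payload 4.2 kg.
Tool frame: the origin (TCP) lies at the very end of the fingers, on their centre line; the grasp point (between the pads) lies 19 mm behind it; z points along the fingers, y is the line along which they close (so a half turn about z gives the same grasp; the last joint's range is limited). The gripper opens to 85 mm and grips with 20 to 120 N. Pads are 22 mm wide; open, the fingers measure 114 mm over their backs; the gripper's body (76 mm by 85 mm) begins 54 mm behind the grasp point. The pads swing forward as they close: fully open they stand 13 mm farther back than shut.
Start: joints at [1.582, 0.385, 0.008, 0, -1.194, -0.259], TCP at [153.263, 605.896, 231.312] pointing down, gripper open.
Joint ranges: [-3.14, 3.14], [-1.21, 2.06], [-1.07, 1.41], [-3.16, 2.05], [-2.99, -0.16], [-3.1, 3.1]. Speed limits (rad/s): [2.79, 2.79, 3.14, 3.14, 3.14, 3.14].

## Interface

Orientations are given as a unit quaternion [x, y, z, w].
In Python, from bench import arm, viewer gives the robot as it stands. The module is installed in compiled form; this text tells all that it offers.
- The arm moves only by the tool jog_arm, called after "Request:" by a JSON object that holds its "name" and its "arguments", one argument or row to a line. Schema: {"type":"object","properties":{"ticks":{"type":"array","items":{"type":"object","properties":{"tx":{"type":"number"},"ty":{"type":"number"},"tz":{"type":"number"},"wx":{"type":"number"},"wy":{"type":"number"},"wz":{"type":"number"}},"additionalProperties":false},"minItems":1,"maxItems":10},"aperture":{"type":"number"},"only":{"type":"string"},"quiet":{"type":"boolean"},"lines":{"type":"string"}},"required":["ticks"],"additionalProperties":false}. ticks is a list of rows, 1 to 10 of them, each an object with the fields tx, ty, tz (the shift in mm), wx, wy, wz (a rotation vector in rad); a field left out counts as zero; each row is the pose to reach, as a shift and turn from the pose commanded when the call began, along the tool's axes at that moment; what a row does not reach only later rows make up. A row lasts 1/10 s, in which the tool goes at most 50 mm and 0.15 rad, less where a joint would pass 70% of its speed; a pose out of reach is approached as far as the arm can. aperture is the finger opening in mm, set as the call begins (left out keeps the last). The fingers move at their own pace and stop on an object; the grip force is fixed at half the most. Time passes only in rows, so rows that do not move let the fingers close. The tool returns the time, the measured TCP pose, the force, the opening and the grip force at its end. only (a regular expression) keeps the lines of the reply that match it, lines (a string "A,B") keeps lines A to B, and quiet returns only ok. Input that does not fit is refused with a message, and nothing moves.
- arm.read_state(): the state, without advancing time (a new reading comes with each control period).
- viewer.get_image(name): name is "scene" or "top"; returns (picture, depth): 384x512x3 uint8, blue, green, red; 384x512 float32, mm along the optical axis (not along the pixel's ray), 0 where there is no reading.
- viewer.get_calibration(name): a dict with "K" (3x3 intrinsics, pixels), "rvec" (rotation vector, rad) and "tvec" (3), from world to camera coordinates, as OpenCV has them. Camera axes: x right, y down, z forward; pixel columns grow to the right and rows downward; lengths in mm; the calibration is good to about 2 mm. A picture is of the moment at which its call begins. get_calibration takes no time and is no camera call.
- arm.job_done(): hands the job in; it is judged then, once.
The state is a dict: "clock": time; "joints": joint angles; "joint_vel": joint speeds; "joint_efforts": joint torques, N m; "position": TCP position; "ee_rot": TCP orientation; "contact_force": force on the tool from outside, world axes, zero at the start; "wrist_torque": the same for the moment, N m; "gripper_width": finger opening in mm; "grasp_force": force on a finger pad.
Only numpy, scipy, OpenCV 4.12 (cv2) and the standard library are available. Lean on these libraries where they do the work, as an engineer would, in place of code of your own. Each camera call takes 0.05 s, during which the arm holds its last target. There are 200 camera calls.

## Task

Press the freshly glued boot heel that sits in the blue bench press: wind the handwheel clockwise by its red knob, a full turn and on until it comes to its stop, and then raise the cam lever by its black grip to its highest lift, where the lever stands straight up. The lever springs back, so finish while still holding its grip there with the gripper, the heel squeezed square on its plate between plate and pad. Leave the tub, tins, torch, brush and shoehorn where they are.

Things in the scene. Friction and masses are not known exactly. Their poses are not given: they have to be found in the camera images.
- press: blue steel bench press, fixed to the bench; base 200 mm (own x) by 250 mm (own y, from -115 to +135) by 30 mm high. Origin at bench level under the spindle axis; own z up. A column at own y -115 to -75 mm and an overhead arm (top at 202 mm) carry spindle and handwheel; the cam lever is on the own +y side
- wheel_axis (a point): point fixed to the press on the vertical axis of the handwheel, 250 mm above the bench, at the height of the knob's middle. The steel wheel below it is 122 mm across, its top 223 mm above the bench, with nothing standing on it but the knob
- wheel_knob: red round upright knob of the handwheel, 20 mm diameter, 46 mm high, spins freely on its own vertical pin 55 mm from the wheel axis; origin at about mid-height (24 mm above its lower end, 250 mm above the bench). Pinch it from above and lead it round the circle; the gripper need not turn
- wheel (a joint): handwheel angle, rad: grows clockwise seen from above, starts between 0 and 1.8, hard stop at 8.2, where it must end (6.4 to 8.2 rad to go). Friction about 0.12 N m; stays where it is left. It winds the pad down 1.5 mm per rad. At 0 the knob lies on the press's own -x side of the axis
- pad: round pressing pad, 64 mm diameter, steel with rubber underside, under the spindle; origin at the centre of its underside. Springy: pre-loaded about 8 N, then 2 N per mm. With the wheel at its stop it hangs about 10 mm over the heel while the lever is down
- platen: steel lifting plate, 100 by 85 by 12 mm, that carries the heel; origin at the centre of its top, 87 mm above the bench when down. The cam lifts it by up to 13 mm
- heel: boot heel, beech block with black rubber top piece, D-shaped, about 82 by 64 mm, 35 mm high, loose, standing on the platen; origin at its underside within the outline
- lever_pivot (a point): point fixed to the press on the horizontal lever axis (parallel to the press's own y), 195 mm to own +y of the spindle axis and 43 mm above the bench, in the middle of the grip's length
- lever (a joint): cam lever angle, rad: 0 down at its rest (pointing to the press's own -x, 0.37 rad above level), grows as it is lifted; 1.2 = straight up = highest lift, against a hard stop. The cam lifts the platen 11 mm per rad; the pad meets the heel at about 0.9. A spring pulls it back with 0.2 N m at 0, 0.5 at 1.2; weight and pressing add up to about 0.3. Let go, it swings down
- lever_grip: black round rubber grip of the lever, 22 mm diameter, 80 mm long, parallel to the press's own y, spins freely on its pin; origin at its centre, 120 mm from the lever axis (87 mm above the bench at rest, 163 mm at full lift). The lever bar is 44 mm from the centre on the -y side; the other end is free. Can be pinched from above and led round the arc, gripper pointing down
- tub: green plastic tub, 130 mm across, 85 mm high, bystander; origin under its centre
- tin_a: closed tin, red with bright lid, 80 mm across, 30 mm high, bystander; origin under its centre
- tin_b: closed tin, dark with bright lid, 80 mm across, 30 mm high, bystander; origin under its centre
- torch: small yellow press-button torch, 120 mm long, 36 mm high, lying, bystander; origin under it
- brush: beech shoe brush, 150 by 45 by 40 mm, bristles down, bystander; origin under its centre
- shoehorn: flat aluminium shoehorn, 167 mm long, 5 mm thick, lying, bystander; origin under it
Things that resemble listed ones, but are neither listed nor needed, are in the scene too. Leave any green or turquoise look-alike of the heel alone.

How it is judged (in metres and radians):
On the way, in this order (a step that is already met when the one before it is completed fails the run):
1. the handwheel is wound down to its stop (value of joint wheel above 8 rad), for 0.2 s.
2. the cam lever is raised to its highest lift, pressing the heel (value of joint lever above 1.08 rad and contact force between heel and pad above 8 N), for 0.3 s.
At the end, for the whole second after the job is handed in: Handwheel within 0.2 rad of its stop, cam lever raised to within 0.12 rad of straight up (1.2) and still, pad pressing the heel with over 8 N, heel flat on the platen within 20 mm of its centre, and the gripper's fingers still on the lever's black grip with over 1.5 N (all of step 2 and value of joint wheel above 8 rad and z of heel in the frame of platen between -0.004 and 0.004 m and horizontal distance between heel and platen below 0.02 m and contact force between the fingers and lever_grip above 1.5 N and velocity of joint lever between -0.1 and 0.1 rad/s); the arm keeps its last pose, push and grip.
It fails at once if a bystander (tub, tin, torch, brush, shoehorn) is moved by more than 30 mm (distance of any of tub, tin_a, tin_b, torch, brush, shoehorn from where it was at the start of the episode above 0.03 m).
It also fails if it takes over 64 s, if anything falls off the work surface, if the arm or the gripper's body presses on something with over 40 N, if the wrist force passes 120 N, or if a joint passes its speed limit or range.

## Working session

There is one attempt and no reset: what is moved stays moved. The work goes in short steps, Python scripts to look and compute and a tool call to move; the robot and the scene stay as the last step left them, time stands still between calls to the robot, and variables do not carry over. Pictures are saved under pics/ and viewed, at most 10 in all, crops included, and the job is handed in when it is done.

```bash
mkdir -p pics
```

Create h.py:
```python
import numpy as np, cv2
from bench import arm, viewer
def cal(n):
    c=viewer.get_calibration(n); R=cv2.Rodrigues(np.array(c["rvec"],float))[0]
    return np.array(c["K"],float),R,np.array(c["tvec"],float).ravel()
def ray(n,u,v):
    K,R,t=cal(n); d=R.T@np.linalg.inv(K)@np.array([u,v,1.0]); return -R.T@t,d
def onz(n,u,v,z):
    o,d=ray(n,u,v); return o+d*(z-o[2])/d[2]
def cloud(n,D):
    K,R,t=cal(n); v,u=np.indices(D.shape); p=np.stack([(u-K[0,2])/K[0,0]*D,(v-K[1,2])/K[1,1]*D,D],-1)
    return (p-t)@R
def proj(n,p):
    K,R,t=cal(n); q=K@(R@np.array(p,float)+t); return q[:2]/q[2]
```

Run:
```python
from h import *
for n in("scene","top"):
    im,D=viewer.get_image(n); cv2.imwrite(f"pics/{n}0.png",im); np.savez(f"{n}0.npz",im=im,D=D)
    K,R,t=cal(n); print(n,-R.T@t,K[0,0])
s=arm.read_state(); print(s)
```

```text
scene [1332.56945484  278.51159732 1094.41347328] 432.79490840810416
top [ 387.2906326    14.31256076 1462.24124284] 350.73400142330803
{'clock': 0.1, 'joints': array([ 1.58159485e+00,  3.85473536e-01,  6.75964660e-03, -4.12027393e-04,
       -1.19403068e+00, -2.58605103e-01]), 'joint_vel': array([ 0.00124458, -0.00319444,  0.00311261,  0.00116595,  0.00037076,
       -0.00035176]), 'joint_efforts': array([-2.18160121e-04, -3.93318307e+01,  1.88928777e+01,  4.19793874e+00,
       -2.60389104e-03,  3.31567648e-06]), 'position': array([153.1575848 , 605.39770287, 230.33698254]), 'ee_rot': array([ 9.92323920e-01, -1.23661844e-01, -5.89358760e-05,  9.91012513e-04]), 'contact_force': array([-0.07324442,  0.62177289, -0.54491615]), 'wrist_torque': array([ 0.0166034 , -0.00979807, -0.04513811]), 'grasp_force': 0.0, 'gripper_width': 85.4401992640111}
```

View pics/scene0.png

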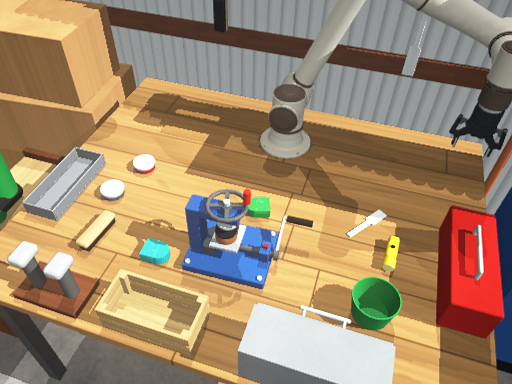

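View pics/top0.png

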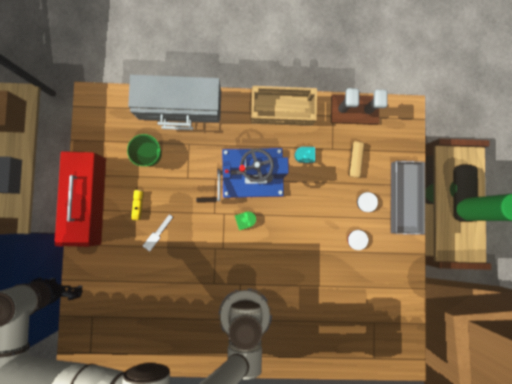

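The scene view shows the blue press around (232,240), with the wheel at (227,206), a red knob at (247,198) and the black grip at (299,222). There is also a small red dot at (265,245). In the top view the press is at (255,172) and the grip at (206,199), with red spots near (240,170) and (228,170). The green and turquoise look-alikes of the heel, at (258,207) and (155,250) in scene, are to be left alone. The enlarged crops should show which red item is the knob.

Run:
```python
from h import *
A=np.load("scene0.npz");B=np.load("top0.npz")
a=cv2.resize(A["im"][180:290,175:325],None,fx=4,fy=4,interpolation=cv2.INTER_CUBIC)
b=cv2.resize(B["im"][130:220,190:300],None,fx=4,fy=4,interpolation=cv2.INTER_CUBIC)
b=b[:,:]; h=max(a.shape[0],b.shape[0])
b=cv2.resize(b,None,fx=.45,fy=.45) if 0 else b
cv2.imwrite("pics/c1.png",a);cv2.imwrite("pics/c2.png",b)
for n,Z in(("scene",A),("top",B)):
    im=Z["im"];P=cloud(n,Z["D"]);hsv=cv2.cvtColor(im,cv2.COLOR_BGR2HSV)
    x0,x1,y0,y1=(175,325,180,290) if n=="scene" else (190,300,130,220)
    for nm,m in(("red",((hsv[...,0]<8)|(hsv[...,0]>172))&(hsv[...,1]>150)&(hsv[...,2]>60)),("blk",hsv[...,2]<45),("blue",(hsv[...,0]>105)&(hsv[...,0]<125)&(hsv[...,1]>150))):
        w=np.zeros(m.shape,np.uint8);w[y0:y1,x0:x1]=m[y0:y1,x0:x1]
        N,L,S,C=cv2.connectedComponentsWithStats(w)
        for i in range(1,N):
            if S[i,4]>5: q=P[L==i];print(n,nm,S[i],C[i].round(1),np.median(q,0).round(),q.min(0).round(),q.max(0).round())
```

```text
scene red [244 189   7  16  98] [246.7 196.5] [572.  29. 259.] [555.  20. 222.] [1333.  279. 1094.]
scene red [263 243   5   6  23] [265.  245.4] [581.  91.  83.] [572.  85.  73.] [585.  98.  86.]
scene blue [186 195  18  16 171] [194.4 202.7] [ 593. -117.  204.] [ 564. -135.  198.] [619. -98. 209.]
scene blue [211 200  11   3  19] [215.2 200.9] [567. -66. 204.] [563. -76. 201.] [578. -49. 207.]
scene blue [211 209  12   8  32] [215.7 212.3] [607. -49. 203.] [594. -62. 199.] [614. -27. 206.]
scene blue [229 209  10   9  46] [233.1 213. ] [593.  -2. 204.] [576.  -9. 200.] [626.  11. 224.]
scene blue [207 220   9   9  56] [210.6 223.6] [ 517. -109.   32.] [ 503. -122.   27.] [1333.  279. 1094.]
scene blue [237 220   2   6   8] [237.4 222.2] [608.  16. 187.] [603.  15. 175.] [610.  17. 195.]
scene blue [ 182  226   96   63 2193] [236.5 259.1] [638.  27.  32.] [ 480. -134.    7.] [1333.  279. 1094.]
top red [239 165   6   6  28] [241.6 167.7] [566.  29. 272.] [559.  22.  24.] [600.  44. 277.]
top blue [224 151  20  17 248] [232.5 158.7] [638.  70.  30.] [387.  14.  20.] [ 672.  107. 1462.]
top blue [268 150  19  23 194] [279.5 161.7] [ 601. -109.  201.] [ 387. -131.   23.] [ 681.   14. 1462.]
top blue [257 153   9   7  33] [260.5 156. ] [653. -41.  30.] [387. -62.  22.] [ 665.   14. 1462.]
top blue [249 159   3   5   9] [250.3 161.1] [601.   1. 201.] [594.  -3. 199.] [609.   5. 205.]
top blue [266 167   3   4  10] [267.  168.5] [576. -61. 201.] [570. -65. 198.] [582. -57. 205.]
top blue [224 174   6   3  12] [226.8 175.3] [564.  90.  71.] [560.  82.  67.] [569. 102.  77.]
top blue [230 176  52  20 567] [253.8 188.1] [519. -13.  30.] [ 387. -131.   21.] [ 568.   79. 1462.]
top blue [224 186   3   4   9] [224.7 187.7] [516.  99.  30.] [512.  94.  23.] [524. 103.  36.]
```

View pics/c1.png

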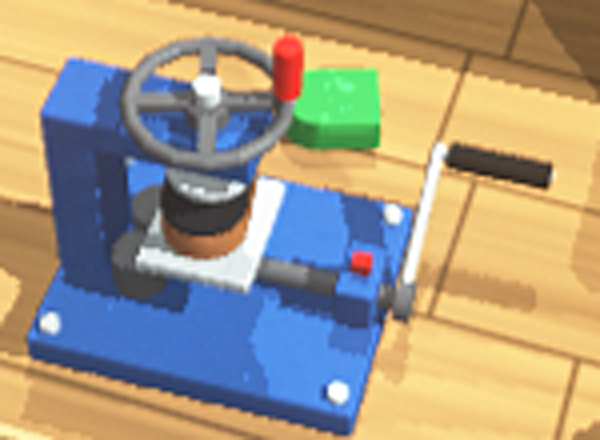

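View pics/c2.png

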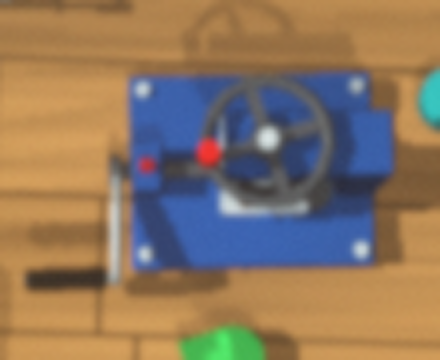

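The knob is the upright red cylinder on the wheel rim, at scene (247,197) and top (242,168). The other red item, at scene (265,245) and top (227,171), is a flat cap on the lever bearing 80 mm above the bench, so it isn't the knob. The grip is the black bar at crop 1 (500,165), at the end of the white lever.

Add to h.py:
```python
def tri(u1,u2):
    (o,d),(p,e)=ray("scene",*u1),ray("top",*u2); d/=np.linalg.norm(d);e/=np.linalg.norm(e)
    s,t=np.linalg.lstsq(np.stack([d,-e],1),p-o,rcond=None)[0]; a,b=o+s*d,p+t*e
    return ((a+b)/2).round(1),np.linalg.norm(a-b).round(1)
def circ(q):
    A=np.c_[2*q,np.ones(len(q))]; c=np.linalg.lstsq(A,(q**2).sum(1),rcond=None)[0]; return c[:2],np.sqrt(c[2]+c[:2]@c[:2])
```

Run:
```python
from h import *
A=np.load("scene0.npz");B=np.load("top0.npz")
for n,Z in(("scene",A),("top",B)):
    im=Z["im"];P=cloud(n,Z["D"]);hsv=cv2.cvtColor(im,cv2.COLOR_BGR2HSV)
    rc=np.array([601,-20]); r=np.hypot(P[...,0]-rc[0],P[...,1]-rc[1])
    m=(P[...,2]>208)&(P[...,2]<230)&(r<75)&(r>42)&(hsv[...,1]<90); q=P[m]
    c,R=circ(q[:,:2]); print(n,"rim",len(q),c,R,np.median(q[:,2]))
    m=((hsv[...,0]<8)|(hsv[...,0]>172))&(hsv[...,1]>150)&(P[...,2]>228)&(P[...,2]<290)&(r<90)
    q=P[m]; print("knob",len(q),q.mean(0),q.min(0),q.max(0))
    # grip
    m=(hsv[...,2]<75)&(P[...,2]>70)&(P[...,2]<115)&(P[...,1]>115)&(P[...,1]<260)&(abs(P[...,0]-500)<80)
    q=P[m]; v,u=np.nonzero(m); print("grip",len(q),q.mean(0).round(1),q.min(0).round(),q.max(0).round(),u.min(),u.max(),v.min(),v.max(),(u.min()+u.max())/2,v[u<u.min()+2].mean(),v[u>u.max()-2].mean())
print("hub",tri((226.7,203),(257,164.5)))
f=lambda x,y:(190+x/4,130+y/4)
g=lambda x,y:(175+x/4,180+y/4)
b=[onz("top",*f(*p),34)[:2].round(1) for p in((142,90),(357,86),(145,254),(361,249))];print("bolts",b)
for p in((392,214),(337,391),(48,322)):print(onz("scene",*g(*p),34)[:2].round(1))
print("cap",tri((265,245.4),f(147,165)))
print("grip ends",tri(g(450,157),f(105,280)),tri(g(550,174),f(28,279)))
```

```text
scene rim 385 [588.89164684 -23.41033021] 53.14491812210487 222.78054659646017
knob 96 [570.47601143  29.66127834 257.38497756] [555.43668724  19.9583396  229.74158505] [576.12986107  37.33594248 275.92537005]
grip 113 [468.7 164.5  94. ] [459. 128.  85.] [475. 203. 102.] 287 312 217 226 299.5 219.375 223.66666666666666
top rim 271 [587.66362393 -22.19446748] 53.42319909172877 222.21960759874398
knob 26 [565.91123931  29.0639642  271.13981168] [558.56383239  21.59238919 251.52353816] [575.17581323  35.57443071 276.78689961]
grip 44 [464.  161.6  97. ] [460. 132.  92.] [470. 197. 104.] 198 215 198 200 206.5 199.5 199.0
hub (array([585.3, -23.3, 228.2]), np.float64(1.1))
bolts [array([661.9, 101. ]), array([ 673.7, -120. ]), array([493.3,  92.2]), array([ 505.3, -128.2])]
[492.1  92.6]
[661.3 100.8]
[ 673.9 -119.6]
cap (array([578.4,  90.8,  79.1]), np.float64(0.0))
grip ends (array([462.8, 127.8,  83.6]), np.float64(0.0)) (array([460.8, 203.6,  90.6]), np.float64(3.0))
```

Add to h.py:
```python
from scipy.spatial.transform import Rotation as Rot
YAW=0.053; AX=np.array([586,-23.3]); C,S=np.cos(YAW),np.sin(YAW)
def w(x,y): return AX+x*np.array([C,S])+y*np.array([-S,C])   # own -> world xy
def go(p):   # row from the measured pose to world p, tool x = -own y, z down
    s=arm.read_state(); R=Rot.from_quat(s["ee_rot"])
    T=Rot.from_matrix(np.array([[S,-C,0],[-C,-S,0],[0,0,-1]]))
    return np.r_[R.inv().apply(np.array(p)-s["position"]).round(1),(R.inv()*T).as_rotvec().round(3)]
```

Run:
```python
from h import *
k=onz("top",241.6,167.7,272)[:2];d=k-AX;own=np.array([d@[C,S],d@[-S,C]])
th=np.arctan2(own[1],-own[0]);print(k,np.linalg.norm(d),th,tri((246.7,196.5),(241.6,167.9)))
kk=w(-55*np.cos(th),55*np.sin(th));print(kk);print(go([*kk,310]))
s=arm.read_state();print(s["position"])
```

```text
[565.60631173  29.88763549] 56.963383767849606 1.2576562990443374 (array([567.7,  29.4, 254.5]), np.float64(1.4))
[566.30923059  28.05439222]
[ 5.422e+02  4.584e+02 -7.870e+01  2.000e-03 -1.000e-03  1.270e+00]
[153.1575848  605.39770287 230.33698254]
```

Request:
{"name": "jog_arm", "arguments": {
  "ticks": [
    {"tz": -80},
    {"tz": -80},
    {"tx": 542, "ty": 458, "tz": -79, "wz": 1.27},
    {"tx": 542, "ty": 458, "tz": -79, "wz": 1.27},
    {"tx": 542, "ty": 458, "tz": -79, "wz": 1.27},
    {"tx": 542, "ty": 458, "tz": -79, "wz": 1.27},
    {"tx": 542, "ty": 458, "tz": -79, "wz": 1.27},
    {"tx": 542, "ty": 458, "tz": -79, "wz": 1.27},
    {"tx": 542, "ty": 458, "tz": -79, "wz": 1.27},
    {"tx": 542, "ty": 458, "tz": -79, "wz": 1.27}
  ],
  "aperture": 60
}}

```text
clock: 1.1
position: [386.6, 278.7, 310.6]
ee_rot: [0.747, -0.664, -0.0, 0.0]
contact_force: [1.2, 0.8, 0.8]
gripper_width: 59.8
grasp_force: 0.0
```

```bash
python3 -c "
from h import *
print(go([567,28.5,310]))"
```

```text
[ 2.696e+02 -1.498e+02  6.000e-01  0.000e+00  0.000e+00  6.400e-02]
```

Request:
{"name": "jog_arm", "arguments": {
  "ticks": [
    {"tx": 270, "ty": -150, "wz": 0.064},
    {"tx": 270, "ty": -150, "wz": 0.064},
    {"tx": 270, "ty": -150, "wz": 0.064},
    {"tx": 270, "ty": -150, "wz": 0.064},
    {"tx": 270, "ty": -150, "wz": 0.064},
    {"tx": 270, "ty": -150, "wz": 0.064},
    {"tx": 270, "ty": -150, "wz": 0.064},
    {"tx": 270, "ty": -150, "wz": 0.064}
  ],
  "aperture": 60
}}

```text
clock: 1.9
position: [568.5, 29.6, 309.5]
ee_rot: [0.727, -0.687, -0.001, 0.001]
contact_force: [0.4, 0.6, 0.3]
gripper_width: 59.7
grasp_force: 0.0
```

```bash
python3 -c "
from h import *
print(go([567,28.5,235]),arm.read_state()['joints'])
im,D=viewer.get_image('top');hsv=cv2.cvtColor(im,cv2.COLOR_BGR2HSV)
cv2.imwrite('pics/k1.png',cv2.resize(viewer.get_image('scene')[0][140:260,170:330],None,fx=4,fy=4))
"
```

```text
[ 1.00e+00  1.40e+00  7.45e+01  2.00e-03 -0.00e+00  3.00e-03] [ 3.36420403e-01  2.46036441e-01  3.63994002e-03 -3.18168541e-04
 -1.33061235e+00 -2.80704382e-01]
```

View pics/k1.png

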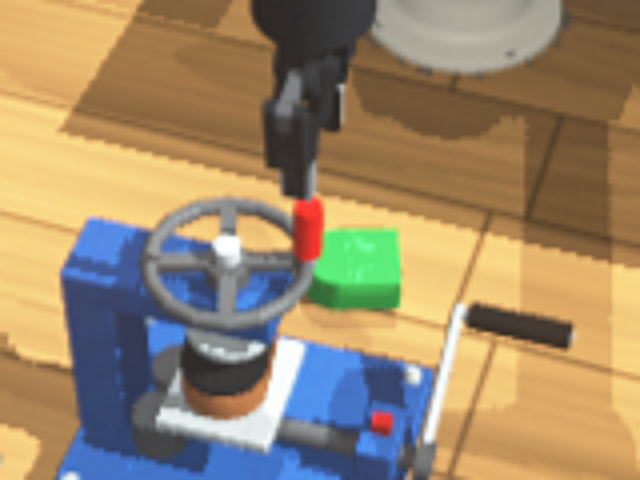

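The gripper hangs right over the red knob, which is at crop (308,230). I'll go down and close.

Request:
{"name": "jog_arm", "arguments": {
  "ticks": [
    {"tx": 1, "ty": 1, "tz": 40},
    {"tx": 1, "ty": 1, "tz": 74},
    {"tx": 1, "ty": 1, "tz": 74}
  ],
  "aperture": 60
}}

```text
clock: 2.3
position: [563.3, 31.1, 232.3]
ee_rot: [0.728, -0.685, -0.003, 0.004]
contact_force: [-0.5, -0.0, -0.1]
gripper_width: 59.9
grasp_force: 0.0
```

Request:
{"name": "jog_arm", "arguments": {
  "ticks": [
    {},
    {},
    {},
    {},
    {},
    {}
  ],
  "aperture": 5
}}

```text
clock: 2.9
position: [568.0, 30.7, 239.3]
ee_rot: [0.728, -0.686, 0.001, -0.002]
contact_force: [-2.6, 3.0, 5.8]
gripper_width: 18.1
grasp_force: 58.4
```

Run:
```python
from h import *
s=arm.read_state();d=s["position"][:2]-AX;own=np.array([d@[C,S],d@[-S,C]]);th=np.arctan2(own[1],-own[0]);print(own,th,np.linalg.norm(d),8.2-th)
r=55
for k in range(1,21):
    a=th+.36*k; o=np.array([-r*np.cos(a),r*np.sin(a)])-own/np.linalg.norm(own)*r; print(k,(-o[::-1]).round())  # tool x,y
```

```text
[-15.14081977  54.89183567] 1.3016585552382594 56.941707445071955 6.89834144476174
1 [ -2. -20.]
2 [  4. -39.]
3 [ 15. -54.]
4 [ 32. -65.]
5 [ 51. -70.]
6 [ 70. -67.]
7 [ 88. -57.]
8 [100. -42.]
9 [107. -24.]
10 [107.  -4.]
11 [100.  14.]
12 [87. 29.]
13 [69. 38.]
14 [50. 40.]
15 [31. 36.]
16 [14. 25.]
17 [3. 8.]
18 [ -2. -11.]
19 [  0. -30.]
20 [  9. -48.]
```

Request:
{"name": "jog_arm", "arguments": {
  "ticks": [
    {"tx": -2, "ty": -20},
    {"tx": 4, "ty": -39},
    {"tx": 15, "ty": -54},
    {"tx": 32, "ty": -65},
    {"tx": 51, "ty": -70},
    {"tx": 51, "ty": -70}
  ]
}}

```text
clock: 3.5
position: [639.9, -19.9, 239.3]
ee_rot: [0.727, -0.687, 0.001, 0.001]
contact_force: [-4.4, -1.8, 7.1]
gripper_width: 18.5
grasp_force: 59.1
```

Create n.py:
```python
from h import *
s=arm.read_state();d=s["position"][:2]-AX;own=np.array([d@[C,S],d@[-S,C]]);th=np.arctan2(own[1],-own[0]);print("own",own.round(1),"th",th%6.2832,"r",np.linalg.norm(d).round(1),s["position"].round(1),s["contact_force"].round(1),s["grasp_force"])
```

```bash
python3 n.py
```

```text
own [54.   0.5] th 3.132058987199514 r 54.0 [639.9 -19.9 239.3] [-4.4 -1.8  7.1] 59.08673107624054
```

Request:
{"name": "jog_arm", "arguments": {
  "ticks": [
    {"tx": 19, "ty": 3},
    {"tx": 37, "ty": 13},
    {"tx": 49, "ty": 28},
    {"tx": 56, "ty": 46},
    {"tx": 56, "ty": 66},
    {"tx": 49, "ty": 84},
    {"tx": 36, "ty": 99},
    {"tx": 18, "ty": 108},
    {"tx": -1, "ty": 110},
    {"tx": -1, "ty": 110}
  ]
}}

```text
clock: 4.5
position: [530.0, -20.8, 239.3]
ee_rot: [0.728, -0.685, 0.001, -0.001]
contact_force: [-5.1, 1.2, 7.8]
gripper_width: 18.6
grasp_force: 59.9
```

```bash
python3 n.py
```

```text
own [-55.8   5.5] th 0.09772770247818684 r 56.1 [530.  -20.8 239.3] [-5.1  1.2  7.8] 59.917967319488525
```

Request:
{"name": "jog_arm", "arguments": {
  "ticks": [
    {"tx": -18, "ty": -4},
    {"tx": -34, "ty": -15},
    {"tx": -45, "ty": -30},
    {"tx": -51, "ty": -48},
    {"tx": -50, "ty": -65},
    {"tx": -46, "ty": -78},
    {"tx": -46, "ty": -78},
    {"tx": -46, "ty": -78}
  ]
}}

```text
clock: 5.3
position: [601.0, 30.9, 239.2]
ee_rot: [0.728, -0.686, -0.004, 0.001]
contact_force: [-17.8, 11.7, 14.4]
gripper_width: 18.6
grasp_force: 60.9
```

```bash
python3 n.py
```

```text
own [17.8 53.3] th 1.8933746392406834 r 56.2 [601.   30.9 239.2] [-17.8  11.7  14.4] 60.907432436943054
```

The force has jumped to 21 N at about 8.2 rad, so the wheel is at its stop. I'll release the knob, rise and go to the grip.

Request:
{"name": "jog_arm", "arguments": {
  "ticks": [
    {"tx": -46, "ty": -78}
  ],
  "lines": "1,1"
}}

```text
clock: 5.4
```

Request:
{"name": "jog_arm", "arguments": {
  "ticks": [
    {},
    {},
    {},
    {},
    {"tz": -50},
    {"tz": -70},
    {"tz": -70}
  ],
  "aperture": 60
}}

```text
clock: 6.1
position: [649.2, 56.2, 311.6]
ee_rot: [0.728, -0.686, 0.003, -0.004]
contact_force: [-0.3, 1.1, -0.2]
gripper_width: 60.0
grasp_force: 0.0
```

```bash
python3 n.py
```

Run:
```python
from h import *
print(go([*w(-112,198),160]))
im,D=viewer.get_image("top");hsv=cv2.cvtColor(im,cv2.COLOR_BGR2HSV)
im2,D2=viewer.get_image("scene");cv2.imwrite("pics/k2.png",cv2.resize(im2[140:260,170:330],None,fx=4,fy=4))
```

```text
own [67.4 76. ] th 2.295742289550342 r 101.6 [649.2  56.2 311.6] [-0.3  1.1 -0.2] 0.0
[-1.228e+02  1.801e+02  1.500e+02 -1.000e-02  1.000e-03  6.000e-03]
```

View pics/k2.png

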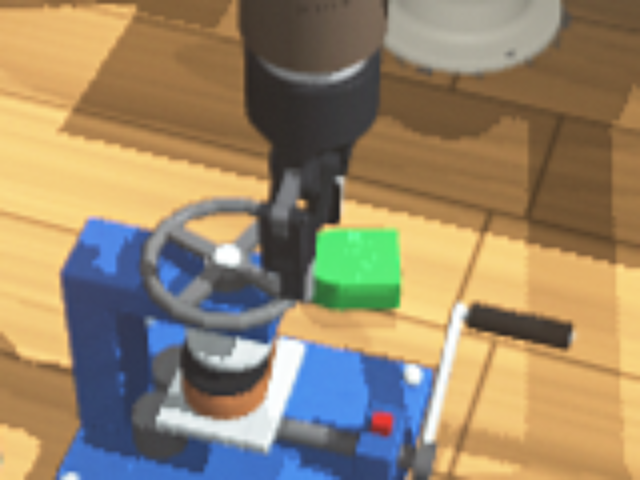

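I repeated that last row by mistake: shifts count from the current pose, so it pushed the knob further against the stop. The picture shows the gripper at crop (290,250) hiding the knob, and the heel still on its plate at (228,375). I'll move off sideways and check the knob before going on.

Request:
{"name": "jog_arm", "arguments": {
  "ticks": [
    {"tx": -123, "ty": 60},
    {"tx": -123, "ty": 180},
    {"tx": -123, "ty": 180},
    {"tx": -123, "ty": 180},
    {"tx": -123, "ty": 180, "tz": 60},
    {"tx": -123, "ty": 180, "tz": 120},
    {"tx": -123, "ty": 180, "tz": 120},
    {"tx": -123, "ty": 180, "tz": 120}
  ],
  "aperture": 60
}}

```text
clock: 7.0
position: [456.7, 166.6, 182.1]
ee_rot: [0.728, -0.686, -0.001, 0.005]
contact_force: [0.3, -0.4, -0.2]
gripper_width: 59.8
grasp_force: 0.0
```

```bash
python3 n.py
```

Run:
```python
from h import *
for n in("top","scene"):
    im,D=viewer.get_image(n);hsv=cv2.cvtColor(im,cv2.COLOR_BGR2HSV);P=cloud(n,D)
    r=np.hypot(P[...,0]-AX[0],P[...,1]-AX[1])
    m=((hsv[...,0]<8)|(hsv[...,0]>172))&(hsv[...,1]>150)&(P[...,2]>228)&(P[...,2]<290)&(r<90)
    v,u=np.nonzero(m)
    if n=="top":
        k=onz("top",u.mean(),v.mean(),272)[:2];d=k-AX;own=np.array([d@[C,S],d@[-S,C]]);print("knob",len(u),own,np.arctan2(own[1],-own[0]))
    else: cv2.imwrite("pics/k3.png",cv2.resize(im[140:260,170:330],None,fx=4,fy=4)); print(P[m].mean(0))
print(go([*w(-112,198),67]))
```

```text
own [-119.   196.5] th 1.0262501667489985 r 229.7 [456.7 166.6 182.1] [ 0.3 -0.4 -0.2] 0.0
knob 28 [15.38002579 52.23239383] 1.857157110985488
[605.11307294  30.67855485 257.74053733]
[-0.000e+00 -3.300e+00  1.198e+02  0.000e+00 -1.000e-03  6.000e-03]
```

View pics/k3.png

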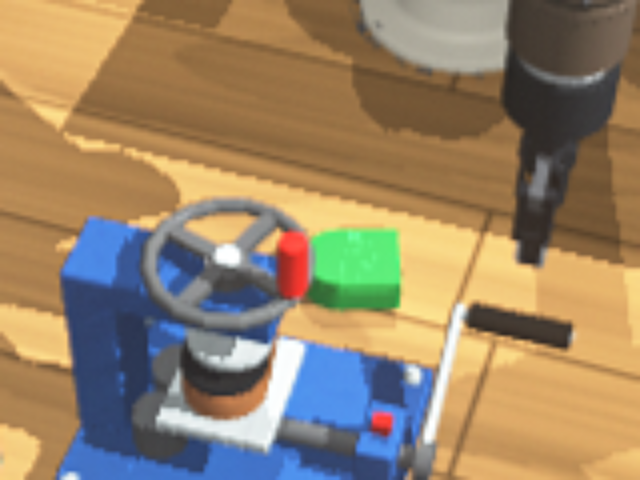

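The knob now stands at crop (292,265). It measures 1.86–1.89 rad past a full turn, about 8.15 in all, so the wheel is at its stop. The gripper hangs over the black grip at (520,325). I'll go down on the grip and close.

Request:
{"name": "jog_arm", "arguments": {
  "ticks": [
    {"ty": -3, "tz": 50},
    {"ty": -3, "tz": 90},
    {"ty": -3, "tz": 117},
    {"ty": -3, "tz": 117},
    {"ty": -3, "tz": 117}
  ],
  "aperture": 60
}}

```text
clock: 7.6
position: [464.7, 169.4, 71.3]
ee_rot: [0.728, -0.686, 0.001, -0.001]
contact_force: [0.8, 0.1, 0.6]
gripper_width: 59.8
grasp_force: 0.0
```

Request:
{"name": "jog_arm", "arguments": {
  "ticks": [
    {},
    {},
    {},
    {},
    {},
    {}
  ],
  "aperture": 5
}}

```text
clock: 8.2
position: [463.0, 169.1, 71.2]
ee_rot: [0.728, -0.686, -0.0, -0.001]
contact_force: [-3.4, 1.9, 6.6]
gripper_width: 20.2
grasp_force: 58.4
```

```bash
python3 n.py
```

```text
own [-112.6  198.7] th 1.0550514030503175 r 228.4 [463.  169.1  71.2] [-3.4  1.9  6.6] 58.414002656936646
```

Request:
{"name": "jog_arm", "arguments": {
  "ticks": [
    {"ty": -5, "tz": -11},
    {"ty": -11, "tz": -21},
    {"ty": -18, "tz": -31},
    {"ty": -26, "tz": -40},
    {"ty": -34, "tz": -48},
    {"ty": -44, "tz": -56},
    {"ty": -54, "tz": -62},
    {"ty": -65, "tz": -67},
    {"ty": -65, "tz": -67}
  ]
}}

```text
clock: 9.1
position: [527.5, 172.5, 138.1]
ee_rot: [0.727, -0.686, -0.0, 0.0]
contact_force: [-7.9, 1.9, 7.3]
gripper_width: 20.1
grasp_force: 60.5
```

```bash
python3 n.py
```

```text
own [-48.  198.6] th 1.3336259112355973 r 204.3 [527.5 172.5 138.1] [-7.9  1.9  7.3] 60.4664808511734
```

Request:
{"name": "jog_arm", "arguments": {
  "ticks": [
    {"ty": -11, "tz": -4},
    {"ty": -23, "tz": -7},
    {"ty": -35, "tz": -9},
    {"ty": -47, "tz": -9},
    {"ty": -52, "tz": -9},
    {"ty": -52, "tz": -9},
    {"ty": -52, "tz": -9},
    {"ty": -52, "tz": -9}
  ]
}}

```text
clock: 9.9
position: [574.9, 174.9, 147.7]
ee_rot: [0.728, -0.686, -0.002, 0.004]
contact_force: [-17.0, 2.0, 14.4]
gripper_width: 20.2
grasp_force: 61.7
```

```bash
python3 n.py
```

Run:
```python
from h import *
im=viewer.get_image("scene")[0];cv2.imwrite("pics/k4.png",cv2.resize(im[140:260,170:330],None,fx=4,fy=4))
```

```text
own [ -0.6 198.5] th 1.5675969315161518 r 198.5 [574.9 174.9 147.7] [-17.    2.   14.4] 61.74033522605896
```

View pics/k4.png

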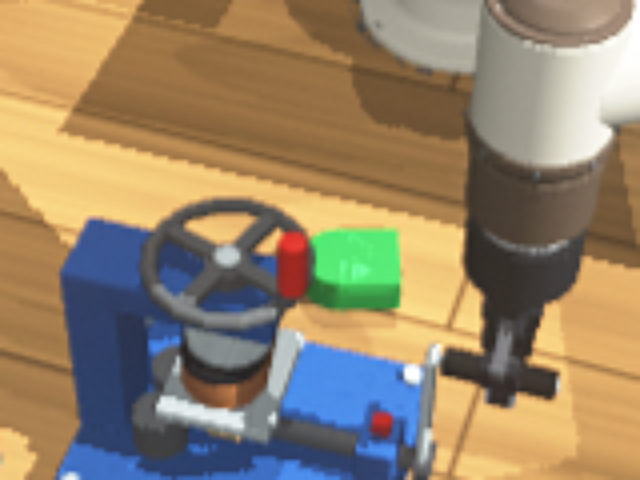

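The lever stands straight up at crop (430,410), with its grip held at (500,375). The knob is still at its stop (292,265), and the heel is squeezed between plate and pad at (228,370). I'll hold briefly and hand in.

Request:
{"name": "jog_arm", "arguments": {
  "ticks": [
    {},
    {},
    {},
    {},
    {}
  ]
}}

```text
clock: 10.45
position: [574.9, 174.9, 147.7]
ee_rot: [0.728, -0.686, -0.002, 0.004]
contact_force: [-16.9, 2.5, 14.8]
gripper_width: 20.2
grasp_force: 61.7
```

```bash
python3 n.py; python3 -c "
from bench import arm
print(arm.job_done())"
```

```text
own [ -0.6 198.5] th 1.5676179411111895 r 198.5 [574.9 174.9 147.7] [-16.9   2.5  14.8] 61.73005700111389
the job is handed in; nothing more can be done
None
```

I handed the job in at 10.45 s with the handwheel at its stop (measured about 8.15 rad), the lever held straight up by its grip at about 62 N, and the heel squeezed on its plate; no verdict came back, and one mistyped row briefly pushed the knob hard against its stop, with the wrist force at that moment not read.

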